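# Draw the spreading paddle from under the tubs and clip it home

### The job

The aluminium spreading paddle has been left under the stack of three lidded tubs: draw it out so that the tubs stay stacked upright on their stand, without pushing or lifting the tubs with the gripper. Lay the paddle flat on the bench clear of the stand and let go of it, then take it again and press it down into the clip holder, handle in the narrow pair of clips and blade in the wide pair, until it clicks fully home. Leave the jar and the tin beside them where they are.

Things in the scene. Friction and masses are not known exactly. Their poses are not given: they have to be found in the camera images.
- stand: Fixed steel stacking stand; origin on the bench under the stack, z up. Base plate x -61 to +65 mm, 120 mm wide, 8 mm thick. The paddle's handle sticks out towards its -x: draw the paddle along -x. At x = -61 to -51 mm two stop posts, 44 mm high above the bench, 60 mm apart across y: the blade passes between them, the tubs are held back.
- paddle_mid (a point): Flat aluminium paddle 200 mm long, 10 mm thick, 0.2 kg: this point at half its length, half-way up; x along it. Blade 120 x 50 mm, x = -20 to +100; handle 80 x 30 mm, x = -100 to -20. Balance point x = +12 mm. At first it lies on the stand's plate (underside 8 mm over the bench), this point near the stand's x = -45 mm, the handle end reaching some 84 mm out past the posts.
- paddle_handle (a point): Point on the paddle's handle, at the paddle's x = -75 mm, y = 0, half-way up: the place to grasp it for drawing out.
- seat_mid (a point): Point of the fixed clip holder where paddle_mid lies when the paddle is home: 19 mm above the bench (paddle's underside at 14, top at 24 mm). x along the holder: the paddle must lie with its own x the same way. Between the two pairs of clips both sides are free for fingers; only a foot strip 36 mm wide, 5 mm high runs along the middle. Lips 18 mm high stand 6 mm beyond each end.
- seat_handle (a point): Holder point where paddle_handle lies when home, x = -75 mm from seat_mid, in the middle of the narrow pair of clips: two black blocks 30 mm long, 20 mm thick, 38 mm high, 35 mm apart, each with a sprung steel ball (radius 12 mm, centre 30 mm above the bench) standing 4.5 mm out of its face.
- tub0_mid (a point): Centre (half-way up) of the lowest tub of the stack: square lidded white tub 100 x 100 x 42 mm, 0.1 to 0.21 kg, z up. The tubs simply stand on one another, the lowest on the paddle; as the paddle leaves, the stack rocks back by some 11 degrees and settles 10 mm lower, on the base plate (this centre 29 mm above the bench).
- tub1_mid (a point): Centre (half-way up) of the middle tub of the stack: square lidded white tub 100 x 100 x 42 mm, 0.1 to 0.21 kg, z up. The tubs simply stand on one another, the lowest on the paddle; as the paddle leaves, the stack rocks back by some 11 degrees and settles 10 mm lower, on the base plate (this centre 71 mm above the bench).
- tub2_mid (a point): Centre (half-way up) of the top tub of the stack: square lidded white tub 100 x 100 x 42 mm, 0.1 to 0.21 kg, z up. The tubs simply stand on one another, the lowest on the paddle; as the paddle leaves, the stack rocks back by some 11 degrees and settles 10 mm lower, on the base plate (this centre 113 mm above the bench).
- jar: Amber glass jar with a steel lid, 70 mm across, 110 mm high, origin at its underside's centre. A bystander: leave it alone.
- tin: Plain closed tin, 90 mm across, 120 mm high, origin at its underside's centre. A bystander: leave it alone.
- seat_blade (a point): Middle of the wide pair of clips, x = +75 mm from seat_mid, for the blade: the same blocks and balls, 55 mm apart. The paddle goes straight down past the balls; all four together take about 8 to 12 N, then hold its top edges down.
Things that resemble listed ones, but are neither listed nor needed, are in the scene too. Leave any green or purple look-alike of the part that bears tub0_mid alone.

How it is judged:
On the way:
1. the paddle lies flat on the bench, let go, clear of the stand, and the tubs stand stacked on the stand (height (world z) of paddle_mid below 0.009 m and angle between paddle_mid's own z axis and vertical below 0.06 rad and horizontal distance between paddle_mid and stand above 0.13 m and contact force between the fingers and paddle below 0.3 N and horizontal distance between each of tub0_mid, tub1_mid, tub2_mid and stand below 0.025 m and angle between each of tub0_mid, tub1_mid, tub2_mid's own z axis and vertical below 0.08 rad and z of tub0_mid in the frame of stand between 0.025 and 0.033 m and z of tub1_mid in the frame of stand between 0.067 and 0.075 m and z of tub2_mid in the frame of stand between 0.109 and 0.117 m), for 0.2 s.
At the end, for the whole second after the job is handed in: Paddle home in the holder and at rest: paddle_mid and paddle_handle within 12 mm horizontally and 3 mm in height of their seat points. Tubs stacked on the base plate, each within 25 mm of the stand's middle, upright within 0.08 rad, within 4 mm of its stacked height (horizontal distance between paddle_mid and seat_mid below 0.012 m and z of paddle_mid in the frame of seat_mid between -0.003 and 0.003 m and horizontal distance between paddle_handle and seat_handle below 0.012 m and z of paddle_handle in the frame of seat_handle between -0.003 and 0.003 m and horizontal distance between each of tub0_mid, tub1_mid, tub2_mid and stand below 0.025 m and angle between each of tub0_mid, tub1_mid, tub2_mid's own z axis and vertical below 0.08 rad and z of tub0_mid in the frame of stand between 0.025 and 0.033 m and z of tub1_mid in the frame of stand between 0.067 and 0.075 m and z of tub2_mid in the frame of stand between 0.109 and 0.117 m and linear speed of paddle below 0.02 m/s); the robot touches nothing.
It fails at once if a tub topples or is lifted off the stack (angle between any of tub0_mid, tub1_mid, tub2_mid's own z axis and vertical above 0.5 rad or z of tub0_mid in the frame of stand above 0.059 m or z of tub1_mid in the frame of stand above 0.101 m or z of tub2_mid in the frame of stand above 0.143 m).
It fails at once if the robot pushes or holds a tub (more than 2 N) (contact force between any of the fingers, the arm and tub0 above 2 N or contact force between any of the fingers, the arm and tub1 above 2 N or contact force between any of the fingers, the arm and tub2 above 2 N).
It fails at once if the jar or the tin is moved more than 40 mm (distance of any of jar, tin from where it was at the start of the episode above 0.04 m).
It also fails if it takes over 59 s, if anything falls off the work surface, if the arm or the gripper's body presses on something with over 40 N, if the wrist force passes 120 N, or if a joint passes its speed limit or range.

### The arm

A 6-joint arm with a two-finger parallel gripper is mounted at the origin on the work surface. World frame = base frame: x ahead of the robot, y to its left, z up, the work surface at z = 0. Lengths are in m, angles in rad, forces in N, time in s.
With the tool pointing down it reaches from about 0.275 to 0.825 m from the base axis. Payload 4.9 kg.
Tool frame: the origin (TCP) lies on the centre line of the jaws, within the pads' length; the fingertips stand 17 mm ahead of it and the grasp point (between the pads) lies 2 mm behind it; z points along the fingers, y is the line along which they close (so a half turn about z gives the same grasp; the last joint's range is limited). The gripper opens to 85 mm and grips with 20 to 120 N. Pads are 22 mm wide; open, the fingers measure 114 mm over their backs; the gripper's body (76 mm by 85 mm) begins 54 mm behind the grasp point. The pads swing forward as they close: fully open they stand 13 mm farther back than shut.
Start: joints at [-1.302, 0.326, -0.193, 1.052, 0, 1.437], TCP at [0.216, -0.506, 0.248] pointing down, gripper open.
Joint ranges: [-2.65, 2.65], [-0.97, 1.79], [-1.3, 1.35], [-1.93, 2.1], [-1.47, 1.37], [-3.14, 3.14]. Speed limits (rad/s): [2.57, 2.57, 3.14, 3.14, 3.14, 3.14].

### API

Orientations are given as [roll, pitch, yaw] about the fixed x, y, z axes, in that order (R = Rz(yaw) Ry(pitch) Rx(roll)).
In Python, from station import read_state, viewer, order gives the robot as it stands. The module is installed in compiled form; this text tells all that it offers.
- The arm moves only by the tool send_rows, never from a script. Its argument "deltas" is one flat list of numbers, 7 for each row, row after row: the finger opening in mm, from 0 to 85.4, then the shift along the tool's x, y, z in mm, then the turn, a rotation vector about the tool's x, y, z in degrees. In form: [gripper, tx, ty, tz, rx, ry, rz, gripper, tx, ty, tz, rx, ry, rz, ...]. A call has 1 to 12 rows; each row shifts and turns the commanded pose from where the row before left it, along the tool's axes as they then stand; what a row does not reach is not made up. A row lasts 1/10 s, in which the tool goes at most 50 mm and 8.59 degrees, less where a joint would pass 70% of its speed; a pose out of reach is approached as far as the arm can. A call with a gripper value outside its range is refused whole. The fingers move at their own pace and stop on an object; "squeeze" is the grip in N (left out, the last holds). Time passes only in rows, so rows that do not move let the fingers close. It gives the time, the measured TCP pose, the force, the opening and the grip force at its end, in the units of the state.
- read_state(): the state, without advancing time (a new reading comes with each control period).
- viewer.camera(name): name is "scene" or "side" or "wrist"; returns the picture (400x640x3 uint8, red, green, blue); there is no depth.
- viewer.camera_model(name): a dict with "camera_matrix" (3x3 intrinsics, pixels), "R" (3x3) and "t" (3): a world point X has camera coordinates R X + t; the wrist camera has in their place "tool_from_camera" (4x4, takes a point from camera to tool coordinates, whose origin is the TCP and whose axes are the flange's). Camera axes: x right, y down, z forward; pixel columns grow to the right and rows downward; lengths in m; the calibration is good to about 2 mm. A picture is of the moment at which its call begins: read the wrist's pose just before it. camera_model takes no time and is no camera call.
- order.finish_job(): hands the job in; it is judged then, once.
Trained networks look in the newest picture that a camera, given by its name, has taken for a name from the list of things; names that differ only in an ending like _2 or _b are one class to them, and where a whole thing is asked for, a point or a joint stands for the part that bears it (a point fixed in the world has none). Each returns a list of dicts, best first, with "p" (0 to 1); they miss things now and then, are a little off and sometimes report something else, mostly with a low value. They report only what shows in the picture. A call takes as long as a camera call. They do not tell look-alikes from the thing itself.
- viewer.trace(thing, camera): "region" (400x640 bool, what is visible of it) and "xy" ([column, row] in pixels, amid what is visible of it).
- viewer.pinpoint(thing, camera): "xy" ([column, row] in pixels: a listed point, or the origin of a listed thing).
The state is a dict: "clock": time; "joint_positions": joint angles; "joint_vel": joint speeds; "effort": joint torques, N m; "ee_pos": TCP position; "eef_rot": TCP orientation; "ft_force": force on the tool from outside, world axes, zero at the start; "ft_torque": the same for the moment, N m; "width": finger opening in m; "finger_force": force on a finger pad.
Only numpy, scipy, OpenCV 4.12 (cv2) and the standard library are available. Lean on these libraries where they do the work, as an engineer would, in place of code of your own. Each camera call takes 0.05 s, during which the arm holds its last target. There are 200 camera calls.

## Working session

There is one attempt and no reset: what is moved stays moved. The work goes in short steps, Python scripts to look and compute and a tool call to move; the robot and the scene stay as the last step left them, time stands still between calls to the robot, and variables do not carry over. Pictures are saved under pics/ and viewed, at most 10 in all, crops included, and the job is handed in when it is done.

Besides the shell and the picture viewer there is one more tool, called as a command line: name --argument value ..., lists and objects as JSON in quotes. send_rows: Moves the arm, as the interface text tells. Its arguments: {"type":"object","properties":{"deltas":{"type":"array"},"squeeze":{"type":"number"}},"required":["deltas"]}

```bash
mkdir -p pics; cat > h.py <<'E'
import numpy as np, cv2
from station import read_state, viewer, order
from scipy.spatial.transform import Rotation as Ro
def snap(c,f=None):
    im=viewer.camera(c)
    if f: cv2.imwrite('pics/'+f,im[:,:,::-1])
    return im
def cam(c,st=None):
    m=viewer.camera_model(c);K=np.array(m['camera_matrix'])
    if c=='wrist':
        st=st or read_state();T=np.eye(4);T[:3,:3]=Ro.from_euler('xyz',st['eef_rot']).as_matrix();T[:3,3]=st['ee_pos']
        W=np.linalg.inv(T@np.array(m['tool_from_camera']));return K,W[:3,:3],W[:3,3]
    return K,np.array(m['R']),np.array(m['t'])
def ray(C,xy,z):
    K,R,t=C;d=R.T@np.linalg.inv(K)@[xy[0],xy[1],1];o=-R.T@t
    return o+d*(z-o[2])/d[2]
def proj(C,X):
    K,R,t=C;p=K@(R@np.array(X)+t);return p[:2]/p[2]
E
python3 - <<'E'
from h import *
a=snap('scene');b=snap('side')
cv2.imwrite('pics/a.png',a[:,:,::-1]);cv2.imwrite('pics/b.png',b[:,:,::-1])
Z={'stand':0,'paddle_mid':.013,'paddle_handle':.013,'seat_mid':.019,'seat_handle':.019,'seat_blade':.019,'tub0_mid':.039,'tub1_mid':.081,'tub2_mid':.123,'jar':0,'tin':0}
for c in('scene','side'):
  C=cam(c)
  for n,z in Z.items():
    print(c,n,[(np.round(r['p'],2),np.round(r['xy']).tolist(),np.round(ray(C,r['xy'],z),3)[:2].tolist()) for r in viewer.pinpoint(n,c)[:3]])
E
```

```text
scene stand [(np.float64(0.68), [393.0, 250.0], [0.551, 0.217])]
scene paddle_mid [(np.float64(0.75), [374.0, 243.0], [0.535, 0.157]), (np.float64(0.37), [395.0, 240.0], [0.519, 0.225])]
scene paddle_handle [(np.float64(0.65), [482.0, 266.0], [0.61, 0.478]), (np.float64(0.58), [350.0, 239.0], [0.521, 0.08])]
scene seat_mid [(np.float64(0.81), [243.0, 238.0], [0.549, -0.264])]
scene seat_handle [(np.float64(0.55), [253.0, 221.0], [0.464, -0.251]), (np.float64(0.25), [188.0, 229.0], [0.523, -0.456])]
scene seat_blade [(np.float64(0.66), [231.0, 252.0], [0.616, -0.286])]
scene tub0_mid [(np.float64(0.97), [455.0, 227.0], [0.47, 0.416]), (np.float64(0.93), [317.0, 264.0], [0.667, -0.014]), (np.float64(0.85), [416.0, 183.0], [0.225, 0.317])]
scene tub1_mid [(np.float64(0.68), [395.0, 232.0], [0.556, 0.215])]
scene tub2_mid [(np.float64(0.7), [395.0, 221.0], [0.557, 0.21])]
scene jar [(np.float64(0.86), [483.0, 267.0], [0.605, 0.484]), (np.float64(0.65), [186.0, 229.0], [0.5, -0.472])]
scene tin [(np.float64(0.75), [189.0, 230.0], [0.505, -0.461])]
side stand [(np.float64(0.83), [256.0, 23
[... 205 characters left out ...]
, 0.108])]
side seat_mid [(np.float64(0.85), [340.0, 172.0], [0.525, -0.273])]
side seat_handle [(np.float64(0.95), [350.0, 185.0], [0.444, -0.221])]
side seat_blade [(np.float64(0.65), [323.0, 163.0], [0.622, -0.293])]
side tub0_mid [(np.float64(0.95), [223.0, 215.0], [0.697, 0.223]), (np.float64(0.94), [277.0, 192.0], [0.631, 0.006]), (np.float64(0.88), [328.0, 300.0], [0.175, 0.325])]
side tub1_mid [(np.float64(0.95), [255.0, 220.0], [0.546, 0.216]), (np.float64(0.19), [338.0, 172.0], [0.485, -0.193])]
side tub2_mid [(np.float64(0.9), [250.0, 208.0], [0.564, 0.216])]
side jar [(np.float64(0.94), [186.0, 279.0], [0.601, 0.486])]
side tin [(np.float64(0.9), [364.0, 155.0], [0.528, -0.479])]
```

View pics/a.png

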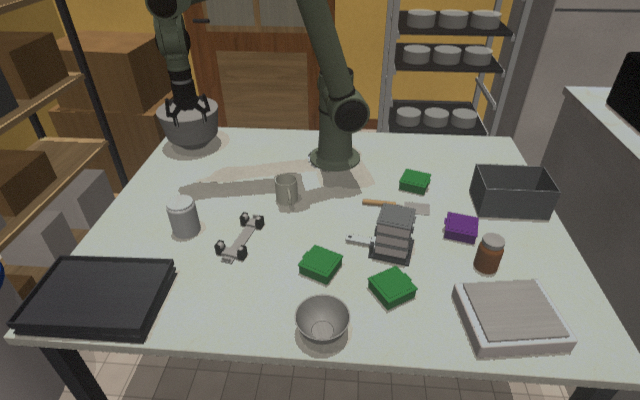

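View pics/b.png

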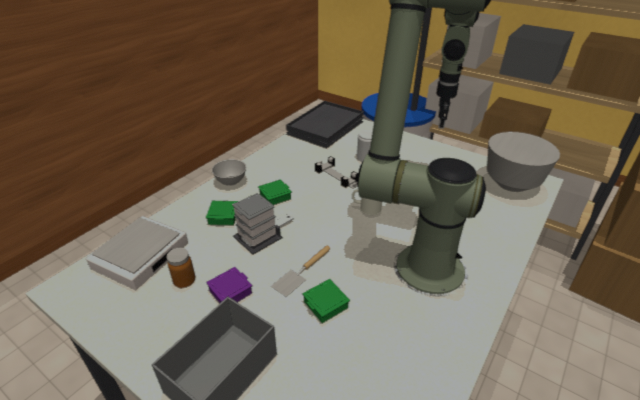

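The scene camera shows the stack at about (393,235) with the handle pointing left to (348,239), and the holder at (240,237). The mug is at (287,190), and there is a wooden spatula behind the stack and green lids around it. The side picture agrees, with the stack at (256,220) and the handle at (290,219).

```bash
cat >> h.py <<'E'
def go(p,yaw,pos=None,rot=None):
    "delta rows from the current commanded/measured pose to p, tool down with tool x at world yaw (deg)"
    st=read_state();R0=Ro.from_euler('xyz',st['eef_rot'] if rot is None else rot);p0=np.array(st['ee_pos'] if pos is None else pos)
    R1=Ro.from_euler('xyz',[np.pi,0,np.radians(yaw)])
    print('tool shift mm',np.round(R0.inv().apply(np.array(p)-p0)*1000,1),'rotvec deg',np.round((R0.inv()*R1).as_rotvec(degrees=True),1))
E
python3 - <<'E'
from h import *
s=read_state();print(np.round(np.degrees(s['eef_rot']),1),s['ee_pos'],s['width']);print(viewer.camera_model('wrist')['tool_from_camera'])
for y in(-105,75):go([.5,-.25,.33],-18);go([.5,.08,.33],y)
E
```

```text
[-180.    -0.    23.1] [ 0.21562662 -0.50599552  0.2482744 ] 0.08562240734252705
[[ 5.78301212e-04 -9.62042909e-01 -2.72897613e-01  7.01612180e-02]
 [ 9.99999699e-01  4.15391104e-04  6.54739962e-04 -6.79770793e-04]
 [-5.16528697e-04 -2.72897909e-01  9.62042860e-01 -1.24949754e-01]
 [ 0.00000000e+00  0.00000000e+00  0.00000000e+00  1.00000000e+00]]
tool shift mm [ 362.  -124.   -81.7] rotvec deg [-0.  -0.  41.1]
tool shift mm [ 491.3 -427.6  -81.7] rotvec deg [ -0.   -0.  128.1]
tool shift mm [ 362.  -124.   -81.7] rotvec deg [-0.  -0.  41.1]
tool shift mm [ 491.3 -427.6  -81.7] rotvec deg [  0.   -0.  -51.9]
```

send_rows --deltas '[85,30,-10,-20,0,0,0,85,40,-14,-10,0,0,0,85,40,-14,-10,0,0,0,85,40,-14,-10,0,0,0,85,40,-14,-10,0,0,0,85,40,-14,-10,0,0,0,85,40,-14,-6,0,0,0,85,40,-14,-6,0,0,0,85,40,-14,0,0,0,0,85,12,-2,0,0,0,0]'

```text
clock: 2.2
ee_pos: [0.5023, -0.2472, 0.3305]
eef_rot: [-3.142, -0.001, 0.407]
ft_force: [0.3, -1.3, 0.3]
width: 0.0849
finger_force: 0.0
```

send_rows --deltas '[85,0,0,0,0,0,-8.5,85,0,0,0,0,0,-8.5,85,0,0,0,0,0,-8.5,85,0,0,0,0,0,-8.5,85,0,0,0,0,0,-8.5,85,0,0,0,0,0,-8.5,85,0,0,0,0,0,-8.5,85,0,0,0,0,0,-8.5]'

```text
clock: 3.0
ee_pos: [0.4995, -0.2506, 0.3301]
eef_rot: [-3.141, 0.0, 1.595]
ft_force: [-0.6, 0.8, 0.3]
width: 0.0852
finger_force: 0.0
```

send_rows --deltas '[85,0,0,0,0,0,-8.5,85,0,0,0,0,0,-8.5,85,0,0,0,0,0,-8.5,85,0,0,0,0,0,-8.5,85,0,0,0,0,0,-8.5,85,0,0,0,0,0,-8.5,85,0,0,0,0,0,-8.5,85,0,0,0,0,0,-8.5,85,0,0,0,0,0,0,85,0,0,0,0,0,0]'

```text
clock: 4.0
ee_pos: [0.4997, -0.2504, 0.3302]
eef_rot: [-3.141, -0.0, 2.773]
ft_force: [0.6, 0.9, 0.2]
width: 0.085
finger_force: 0.0
```

```bash
python3 - <<'E'
from h import *
s=read_state();print(np.round(np.degrees(s['eef_rot']),1),s['ee_pos'],s['clock'])
C=cam('wrist',s);snap('wrist','w1.png')
for n in('seat_handle','seat_mid','seat_blade'):
    print(n,[(np.round(r['p'],2),np.round(r['xy']).tolist(),np.round(ray(C,r['xy'],.019),4)[:2].tolist()) for r in viewer.pinpoint(n,'wrist')[:3]])
E
```

```text
[-180.    -0.   158.9] [ 0.49973443 -0.25040794  0.3301692 ] 4.0
seat_handle [(np.float64(0.64), [309.0, 147.0], [0.4646, -0.2497])]
seat_mid [(np.float64(0.78), [312.0, 195.0], [0.537, -0.2723])]
seat_blade [(np.float64(0.58), [319.0, 235.0], [0.6066, -0.2864])]
```

View pics/w1.png

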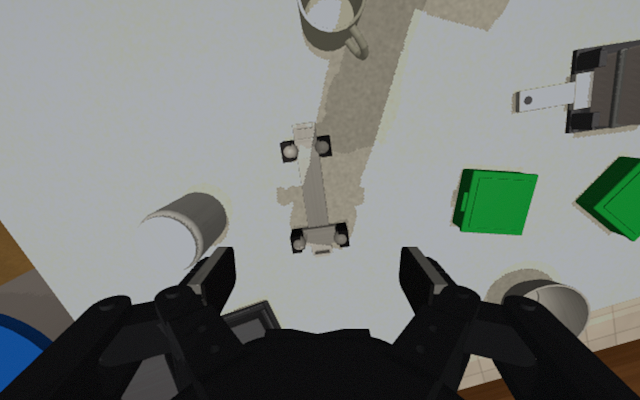

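The wrist view shows the holder upright in the image: narrow clips at (306,149), wide clips at (320,240). The paddle handle is at right, from (515,102) to (590,92), and the mug is at (330,30).

```bash
python3 - <<'E'
from h import *
C=cam('wrist')
for n,xy,z in(('h',(306.5,149.5),.034),('b',(320,240),.034),('pend',(515,102),.018),('p2',(590,93),.018),('mug',(330,40),.05),('handlemug',(360,50),.04),('green',(455,200),.04)):print(n,np.round(ray(C,xy,z),4))
go([.515,.03,.33],-105)
E
```

```text
h [ 0.4658 -0.2527  0.034 ]
b [ 0.6097 -0.2859  0.034 ]
pend [0.5129 0.0604 0.018 ]
p2 [0.5398 0.1656 0.018 ]
mug [ 0.3449 -0.1715  0.05  ]
handlemug [ 0.3684 -0.1367  0.04  ]
green [ 0.6194 -0.0659  0.04  ]
tool shift mm [8.630e+01 2.669e+02 2.000e-01] rotvec deg [  0.  -0. -96.]
```

send_rows --deltas '[85,12,38,0,0,0,0,85,12,38,0,0,0,0,85,12,38,0,0,0,0,85,12,38,0,0,0,0,85,12,38,0,0,0,0,85,12,38,0,0,0,0,85,14,39,0,0,0,0]'

```text
clock: 4.9
ee_pos: [0.5151, 0.0316, 0.3304]
eef_rot: [3.142, 0.001, 2.775]
ft_force: [1.0, 0.4, -0.3]
width: 0.085
finger_force: 0.0
```

send_rows --deltas '[85,0,0,0,0,0,-8,85,0,0,0,0,0,-8,85,0,0,0,0,0,-8,85,0,0,0,0,0,-8,85,0,0,0,0,0,-8,85,0,0,0,0,0,-8,85,0,0,0,0,0,-8,85,0,0,0,0,0,-8,85,0,0,0,0,0,-8,85,0,0,0,0,0,-8,85,0,0,0,0,0,-8,85,0,0,0,0,0,-8]'

```text
clock: 6.1
ee_pos: [0.515, 0.0301, 0.3303]
eef_rot: [-3.142, -0.0, -1.826]
ft_force: [0.6, 0.6, -1.3]
width: 0.0851
finger_force: 0.0
```

send_rows --deltas '[85,0,0,0,0,0,0,85,0,0,0,0,0,0]'

```text
clock: 6.3
ee_pos: [0.515, 0.0301, 0.3303]
eef_rot: [-3.142, -0.0, -1.835]
ft_force: [-0.6, 0.9, 0.1]
width: 0.0851
finger_force: 0.0
```

```bash
python3 - <<'E'
from h import *
s=read_state();print(np.round(np.degrees(s['eef_rot']),1),s['ee_pos'],s['clock'],s['joint_positions'])
C=cam('wrist',s);snap('wrist','w2.png')
for n,z in(('paddle_handle',.013),('paddle_mid',.013),('stand',0),('tub2_mid',.123)):
    print(n,[(np.round(r['p'],2),np.round(r['xy']).tolist(),np.round(ray(C,r['xy'],z),4)[:2].tolist()) for r in viewer.pinpoint(n,'wrist')[:3]])
E
```

```text
[-180.    -0.  -105.1] [0.515041   0.03008274 0.33030879] 6.3 [-8.47913448e-02  2.20463977e-01 -1.25724770e-01  1.22457292e+00
 -2.31357612e-05 -1.39184194e+00]
paddle_handle [(np.float64(0.65), [322.0, 206.0], [0.5233, 0.0938])]
paddle_mid [(np.float64(0.64), [326.0, 247.0], [0.5369, 0.1673])]
stand []
tub2_mid [(np.float64(0.82), [326.0, 309.0], [0.5509, 0.2079])]
```

View pics/w2.png

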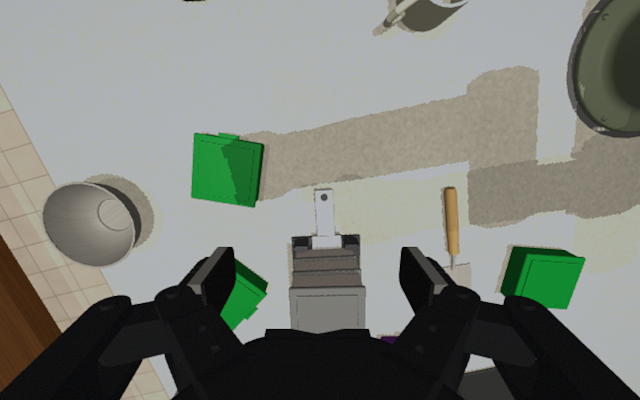

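The handle runs from (323,190) to (325,233) in the wrist view. The posts are at (300,241) and (352,241), and the tub stack is behind them.

```bash
python3 - <<'E'
from h import *
C=cam('wrist');im=cv2.imread('pics/w2.png')
g=im.min(2).astype(int)
for r in range(186,236,4):
    print(r,g[r,306:344:2].tolist())
a=ray(C,(323,190),.018);b=ray(C,(325,233),.018);print(a,b,np.degrees(np.arctan2(*(b-a)[[1,0]])))
for c in((300,241),(352,241)):print(ray(C,c,.044))
E
```

```text
186 [141, 158, 168, 141, 171, 170, 162, 159, 164, 164, 168, 160, 170, 169, 168, 167, 170, 168, 167]
190 [165, 166, 159, 164, 109, 122, 137, 137, 136, 144, 152, 156, 168, 153, 161, 165, 166, 163, 163]
194 [165, 168, 164, 158, 114, 177, 175, 174, 130, 80, 138, 177, 175, 166, 160, 163, 165, 162, 160]
198 [163, 163, 167, 163, 118, 177, 176, 153, 68, 74, 69, 173, 176, 172, 167, 162, 167, 174, 170]
202 [175, 175, 173, 174, 146, 177, 175, 175, 177, 177, 177, 175, 175, 175, 166, 165, 163, 163, 165]
206 [175, 175, 176, 176, 163, 177, 176, 175, 175, 175, 175, 175, 175, 177, 147, 162, 164, 165, 167]
210 [175, 175, 175, 175, 161, 163, 176, 175, 176, 176, 176, 176, 175, 176, 149, 163, 164, 163, 166]
214 [175, 176, 175, 168, 171, 153, 175, 175, 175, 176, 176, 175, 176, 176, 155, 162, 161, 163, 164]
218 [175, 175, 170, 175, 177, 153, 176, 175, 175, 176, 175, 175, 175, 176, 161, 164, 165, 164, 162]
222 [175, 175, 175, 175, 176, 153, 175, 175, 175, 175, 175, 176, 176, 175, 167, 167, 165, 163, 161]
226 [175, 173, 175, 175, 176, 131, 176, 175, 175, 176, 176, 175, 176, 176, 160, 176, 174, 166, 158]
230 [176, 176, 176, 176, 176, 139, 178, 175, 175, 175, 175, 176, 175, 176, 161, 178, 177, 175, 160]
234 [178, 179, 172, 124, 102, 94, 179, 177, 177, 176, 177, 176, 176, 176, 149, 72, 75, 89, 149]
[0.51533625 0.06684984 0.018     ] [0.53087567 0.13983815 0.018     ] 77.9810182446405
[0.57102135 0.1323858  0.044     ]
[0.49057966 0.1538445  0.044     ]
```

```bash
python3 - <<'E'
import cv2
im=cv2.imread('pics/w2.png')[180:300,270:380];cv2.imwrite('pics/w2c.png',cv2.resize(im,None,fx=5,fy=5,interpolation=cv2.INTER_CUBIC))
E
```

```text
(no output)
```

View pics/w2c.png

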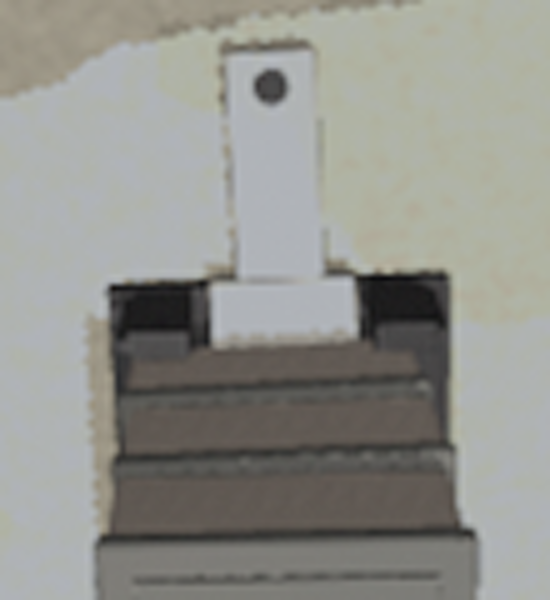

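```bash
python3 - <<'E'
from h import *
C=cam('wrist')
for c in((292,237.4),(359.4,234.6),(325.7,236)):print(ray(C,c,.008))
go([.522,.0925,.024],-102.5)
E
```

```text
[0.5889955  0.13703159 0.008     ]
[0.47489815 0.16206512 0.008     ]
[0.53185908 0.14956761 0.008     ]
tool shift mm [-62.1   9.4 306.3] rotvec deg [ 0.   0.  -2.5]
```

send_rows --deltas '[85,-15,2.4,20,0,0,0,85,-20,3,40,0,0,0,85,-27,4,40,0,0,-2.5,85,0,0,45,0,0,0,85,0,0,45,0,0,0,70,0,0,40,0,0,0,70,0,0,30,0,0,0,70,0,0,20,0,0,0,70,0,0,14,0,0,0,70,0,0,12,0,0,0,70,0,0,0,0,0,0,70,0,0,0,0,0,0]'

```text
clock: 7.75
ee_pos: [0.5222, 0.0924, 0.0245]
eef_rot: [-3.141, 0.0, -1.788]
ft_force: [0.2, 0.2, 0.8]
width: 0.0702
finger_force: 0.0
```

send_rows --deltas '[20,0,0,0,0,0,0,20,0,0,0,0,0,0,20,0,0,0,0,0,0,20,0,0,0,0,0,0,20,0,0,0,0,0,0,20,0,0,0,0,0,0,20,0,0,0,0,0,0]' --squeeze 70

```text
clock: 8.45
ee_pos: [0.522, 0.0925, 0.0252]
eef_rot: [-3.141, 0.0, -1.787]
ft_force: [-2.0, 0.7, 7.5]
width: 0.0281
finger_force: 69.2
```

```bash
python3 - <<'E'
from h import *
snap('wrist','w3.png');print(read_state()['ft_force'])
E
```

```text
[-1.75932872 -0.79275466  7.50691009]
```

View pics/w3.png

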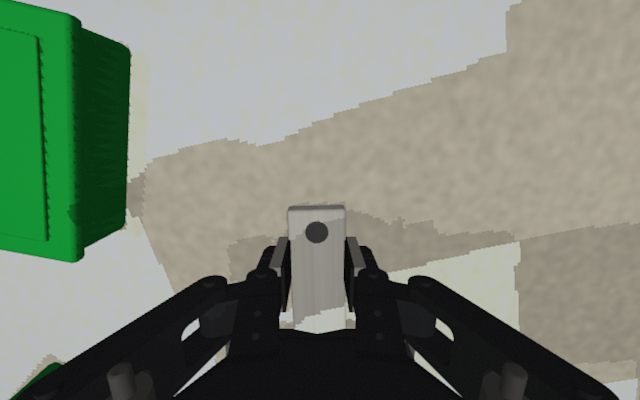

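The fingers hold the handle about 25 mm behind its end, with the hole visible at (316,232), well aligned. Now I'll draw it out.

send_rows --deltas '[20,0,0,-0.5,0,0,0,20,2,0,0,0,0,0,20,4,0,0,0,0,0,20,5,0,0,0,0,0,20,5,0,0,0,0,0,20,5,0,0,0,0,0,20,5,0,0,0,0,0,20,5,0,0,0,0,0,20,5,0,0,0,0,0,20,5,0,0,0,0,0]'

```text
clock: 9.5
ee_pos: [0.5146, 0.0548, 0.0254]
eef_rot: [-3.14, 0.007, -1.786]
ft_force: [2.6, 8.5, 1.2]
width: 0.0282
finger_force: 68.9
```

send_rows --deltas '[20,5,0,0,0,0,0,20,5,0,0,0,0,0,20,5,0,0,0,0,0,20,5,0,0,0,0,0,20,5,0,0,0,0,0,20,5,0,0,0,0,0,20,5,0,0,0,0,0,20,5,0,0,0,0,0,20,5,0,0,0,0,0,20,5,0,0,0,0,0,20,5,0,0,0,0,0]'

```text
clock: 10.6
ee_pos: [0.5011, -0.0017, 0.0247]
eef_rot: [3.142, 0.0, -1.788]
ft_force: [0.3, 1.7, -0.7]
width: 0.0276
finger_force: 68.7
```

send_rows --deltas '[20,6,0,0,0,0,0,20,6,0,0,0,0,0,20,6,0,0,0,0,0,20,6,0,0,0,0,0,20,6,0,0,0,0,0,20,6,0,0,0,0,0,20,8,0,0,0,0,0,20,10,0,0,0,0,0,20,10,0,0,0,0,0,20,6,0,0,0,0,0,20,0,0,0,0,0,0]'

```text
clock: 11.7
ee_pos: [0.4861, -0.0707, 0.0248]
eef_rot: [-3.141, -0.0, -1.789]
ft_force: [-0.1, 0.0, -2.7]
width: 0.0279
finger_force: 68.8
```

```bash
python3 - <<'E'
from h import *
snap('scene');a=snap('side')
s=cv2.imread
b=viewer.camera('scene')
A=cv2.resize(b[150:300,260:460,::-1],None,fx=3,fy=3);B=cv2.resize(a[150:300,200:400,::-1],None,fx=2,fy=2)
A=cv2.resize(A,(400,300));B=cv2.resize(B,(400,300));cv2.imwrite('pics/c4.png',np.hstack([A,B]))
E
```

```text
(no output)
```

View pics/c4.png

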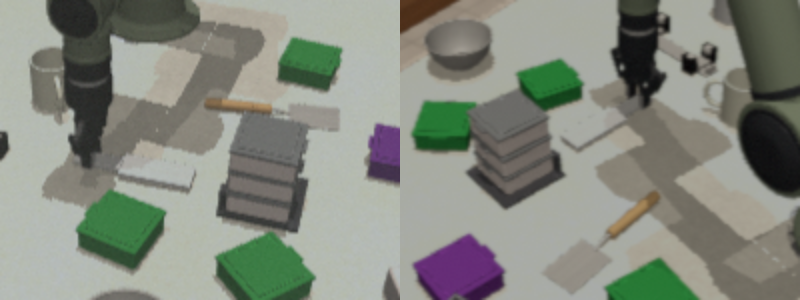

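The tubs still stand upright on the base plate, and the paddle is fully out, held level to the left of the stand. Next I'll lower it and let go.

send_rows --deltas '[20,0,0,3,0,0,0,20,0,0,3,0,0,0,20,0,0,1,0,0,0,20,0,0,0,0,0,0]'

```text
clock: 12.25
ee_pos: [0.4863, -0.0694, 0.0176]
eef_rot: [3.142, 0.0, -1.787]
ft_force: [0.1, -0.4, -1.7]
width: 0.0279
finger_force: 68.9
```

send_rows --deltas '[45,0,0,0,0,0,0,60,0,0,0,0,0,0,60,0,0,0,0,0,0,60,0,0,-20,0,0,0,60,0,0,-40,0,0,0,70,0,0,-45,0,0,0,85,0,0,-45,0,0,0,85,0,0,-30,0,0,0,85,0,0,0,0,0,0,85,0,0,0,0,0,0]'

```text
clock: 13.25
ee_pos: [0.4866, -0.0698, 0.1983]
eef_rot: [-3.14, -0.0, -1.788]
ft_force: [0.2, 0.8, -0.5]
width: 0.085
finger_force: 0.0
```

```bash
python3 - <<'E'
from h import *
s=read_state();print(np.round(np.degrees(s['eef_rot']),1),s['ee_pos'],s['clock'])
C=cam('wrist',s);snap('wrist','w5.png')
for n,z in(('paddle_handle',.005),('paddle_mid',.005)):
    print(n,[(np.round(r['p'],2),np.round(r['xy']).tolist(),np.round(ray(C,r['xy'],z),4)[:2].tolist()) for r in viewer.pinpoint(n,'wrist')[:3]])
for n in('paddle_mid','tub0_mid'):
    r=viewer.trace(n,'wrist')
    for q in r[:3]:print(n,q['p'],q['xy'],cv2.minAreaRect(np.argwhere(q['region'])[:,::-1].astype(np.float32)))
E
```

```text
[-179.9   -0.  -102.4] [ 0.48659526 -0.06979501  0.19834857] 13.25
paddle_handle [(np.float64(0.91), [315.0, 185.0], [0.4902, -0.0695])]
paddle_mid [(np.float64(0.92), [320.0, 244.0], [0.5001, 0.0055])]
paddle_mid 0.9 [322.3, 248.2] ((319.5, 237.5), (151.0, 41.0), 90.0)
tub0_mid 0.63 [182.3, 251.9] ((192.26016235351562, 266.060546875), (98.23921203613281, 86.83350372314453), 11.738571166992188)
tub0_mid 0.59 [168.2, 390.2] ((167.14161682128906, 392.6238708496094), (15.89818286895752, 28.22162628173828), 41.18592834472656)
tub0_mid 0.58 [632.6, 385.8] ((627.75, 381.2500305175781), (36.76955032348633, 7.77817440032959), 45.0)
```

View pics/w5.png

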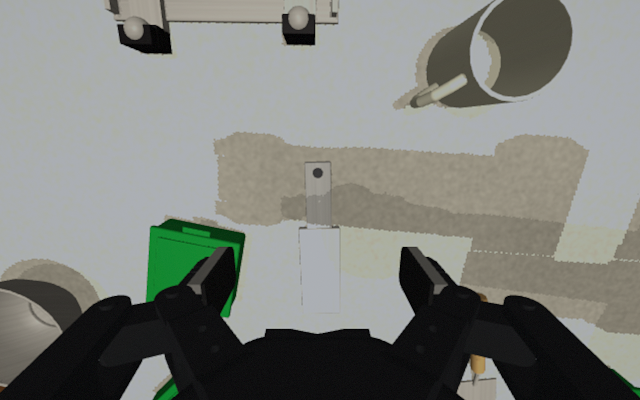

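The paddle lies flat and free: handle end at (318,162), step at (319,227), blade end at about (320,313). The green lid is at left, ending at column 245, and the clip balls show at the top.

```bash
python3 - <<'E'
from h import *
C=cam('wrist')
e,s,b=[ray(C,c,.010) for c in((318,162),(319,227),(320,313))]
print(e,s,b,np.linalg.norm(s-e),np.linalg.norm(b-e))
u=(s-e)/np.linalg.norm(s-e);v=(b-e)/np.linalg.norm(b-e);print([np.degrees(np.arctan2(w[1],w[0])) for w in(u,v)]);m=s+.020*v;print('mid',m)
print('green',ray(C,(245,235),.042))
g=m+.010*v;g[2]=.018
go(g,-102.4)
E
```

```text
[ 0.47851097 -0.09497999  0.01      ] [ 0.49390972 -0.01897625  0.01      ] [0.51824004 0.09897543 0.01      ] 0.07754798465908731 0.19798258633118443
[np.float64(78.54661165764036), np.float64(78.42388457804113)]
mid [0.49792311 0.00061693 0.01      ]
green [ 0.57159716 -0.03923703  0.042     ]
tool shift mm [-81.1   2.4 178.4] rotvec deg [ 0.2  0.  -0. ]
```

send_rows --deltas '[85,-30,2,0,0,0,0,80,-33,2,20,0,0,0,75,-20,0,40,0,0,0,70,0,0,40,0,0,0,70,0,0,40,0,0,0,70,0,0,25,0,0,0,70,0,0,12,0,0,0,70,0,0,3,0,0,0,70,0,0,0,0,0,0]'

```text
clock: 14.4
ee_pos: [0.5004, 0.0121, 0.0179]
eef_rot: [3.141, -0.0, -1.788]
ft_force: [-1.0, -0.5, 0.2]
width: 0.07
finger_force: 0.0
```

send_rows --deltas '[40,0,0,0,0,0,0,40,0,0,0,0,0,0,40,0,0,0,0,0,0,40,0,0,0,0,0,0,40,0,0,0,0,0,0,40,0,0,0,0,0,0]' --squeeze 90

```text
clock: 15.0
ee_pos: [0.5015, 0.012, 0.02]
eef_rot: [-3.138, 0.0, -1.787]
ft_force: [-1.8, 0.2, 8.7]
width: 0.0463
finger_force: 90.6
```

send_rows --deltas '[40,0,0,-10,0,0,0,40,0,0,-30,0,0,0,40,0,0,-40,0,0,0,40,0,0,-40,0,0,0,40,0,0,-20,0,0,0,40,0,0,0,0,0,0]'

```text
clock: 15.6
ee_pos: [0.5027, 0.0119, 0.1619]
eef_rot: [-3.134, 0.001, -1.788]
ft_force: [0.0, -0.0, -1.8]
width: 0.0461
finger_force: 93.1
```

```bash
python3 - <<'E'
from h import *
s=read_state();print(np.round(np.degrees(s['eef_rot']),1),s['ee_pos'],s['clock'])
C=cam('wrist',s);im=snap('wrist','w6.png');
u=np.array([.4655-.6097,-.2527+.2859]);print(np.degrees(np.arctan2(*u[::-1])))
go([.545,-.275,.158],167)
E
```

```text
[-179.6    0.  -102.4] [0.50271332 0.01193308 0.16193531] 15.6
167.0344054827329
tool shift mm [ 271.  -104.4    2.1] rotvec deg [-0.2  0.2 90.6]
```

View pics/w6.png

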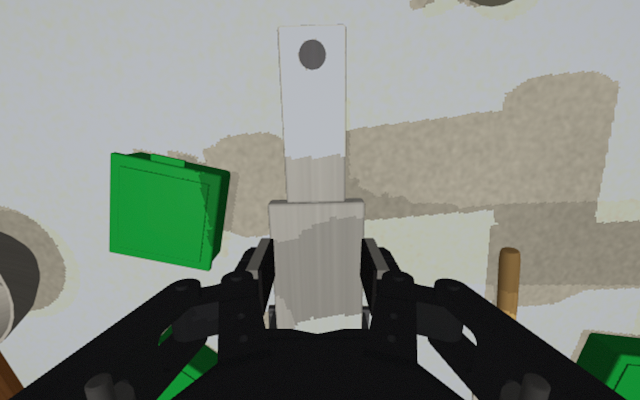

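The paddle hangs level in the grip: handle end at (312,27), step at (317,202), fingers on the blade just beyond the step.

```bash
python3 - <<'E'
from h import *
s=read_state();C=cam('wrist',s)
R0=Ro.from_euler('xyz',s['eef_rot'])
f=lambda c:R0.inv().apply(ray(C,c,s['ee_pos'][2]-.009)-s['ee_pos'])*1000
for c in((312,26),(317.5,203),(269,203),(364,203)):print(np.round(f(c),1))
a,b=f((312,26)),f((317.5,203));print(np.linalg.norm(a-b),np.degrees(np.arctan2((a-b)[1],(a-b)[0])))
E
```

```text
[107.9  -2.6   9. ]
[29.7 -0.2  9. ]
[ 29.6 -24.5   9.1]
[29.7 23.1  8.9]
78.20454574954539 -1.7705318948033302
```

send_rows --deltas '[40,15,-6,0,0,0,0,40,34,-13,0,0,0,0,40,34,-13,0,0,0,0,40,34,-13,0,0,0,0,40,34,-13,0,0,0,0,40,34,-13,0,0,0,0,40,34,-13,0,0,0,0,40,34,-13,0,0,0,0,40,18,-7,0,0,0,0]'

```text
clock: 16.55
ee_pos: [0.5426, -0.2773, 0.1557]
eef_rot: [3.139, 0.0, -1.79]
ft_force: [0.3, -0.0, -1.7]
width: 0.0466
finger_force: 93.0
```

send_rows --deltas '[40,0,0,0,0,0,5,40,0,0,0,0,0,8,40,0,0,0,0,0,8,40,0,0,0,0,0,8,40,0,0,0,0,0,8,40,0,0,0,0,0,8,40,0,0,0,0,0,8,40,0,0,0,0,0,8,40,0,0,0,0,0,8,40,0,0,0,0,0,8,40,0,0,0,0,0,8,40,0,0,0,0,0,5.5]'

```text
clock: 17.75
ee_pos: [0.5422, -0.274, 0.1556]
eef_rot: [3.14, -0.003, 2.911]
ft_force: [-0.9, 0.4, -2.0]
width: 0.0466
finger_force: 93.1
```

send_rows --deltas '[40,0,0,0,0,0,0,40,0,0,0,0,0,0]'

```text
clock: 17.95
ee_pos: [0.5426, -0.2743, 0.1564]
eef_rot: [3.141, -0.002, 2.918]
ft_force: [0.3, 0.1, -2.1]
width: 0.0463
finger_force: 93.1
```

```bash
python3 - <<'E'
from h import *
s=read_state();print(np.round(np.degrees(s['eef_rot']),1),s['ee_pos'],s['clock'])
C=cam('wrist',s);im=snap('wrist','w7.png')
for n in('seat_handle','seat_mid','seat_blade'):
    print(n,[(np.round(r['p'],2),np.round(r['xy']).tolist(),np.round(ray(C,r['xy'],.019),4)[:2].tolist()) for r in viewer.pinpoint(n,'wrist')[:3]])
E
```

```text
[ 1.799e+02 -1.000e-01  1.672e+02] [ 0.54263706 -0.27429657  0.15637174] 17.95
seat_handle []
seat_mid []
seat_blade []
```

View pics/w7.png

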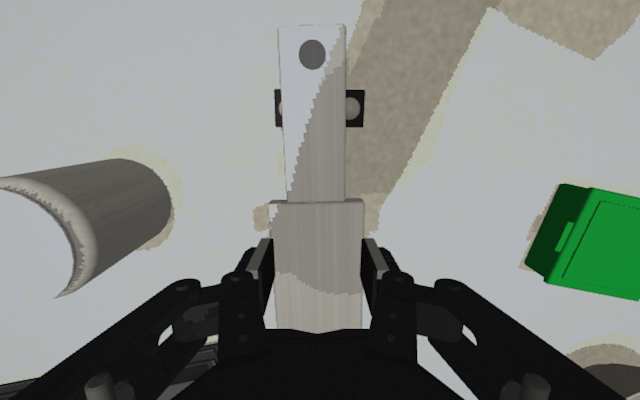

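The camera looks past the held paddle: narrow clip blocks at (275–364, 89–126), nearly centred under the handle. I've used my 10 views, so I'll refine the holder pose numerically from the dark clip blocks.

```bash
python3 - <<'E'
from h import *
def blobs(f,x0,x1,y0,y1,th=45):
    g=cv2.imread('pics/'+f).max(2)[y0:y1,x0:x1];n,l,s,c=cv2.connectedComponentsWithStats((g<th).astype(np.uint8))
    for i in range(1,n):
        if s[i][4]>15:print(f,(s[i][:4]+[x0,y0,0,0]).tolist(),s[i][4])
blobs('w1.png',270,360,125,260);blobs('w7.png',265,375,80,135)
m=viewer.camera_model('wrist')
s=read_state();C7=cam('wrist',s)
C1=cam('wrist',{'ee_pos':[0.49973443,-0.25040794,0.3301692],'eef_rot':np.radians([-180,0,158.9])})
print('w7 clip',ray(C7,(319.5,107.5),.038))
for c in((306.5,149.5),(320,240)):print('w1',ray(C1,c,.038))
E
```

```text
w1.png [317, 135, 15, 22] 123
w1.png [281, 141, 16, 21] 108
w1.png [336, 223, 13, 24] 150
w1.png [291, 228, 12, 25] 151
w7.png [275, 90, 7, 36] 153
w7.png [346, 90, 18, 37] 368
w7 clip [ 0.46462423 -0.2535499   0.038     ]
w1 [ 0.4654084  -0.25280057  0.038     ]
w1 [ 0.60795666 -0.28584101  0.038     ]
```

```bash
cat > fit.py <<'E'
from h import *
from scipy.optimize import least_squares
C7=cam('wrist',{'ee_pos':[0.54263706,-0.27429657,0.15637174],'eef_rot':np.radians([179.9,-.1,167.2])})
C1=cam('wrist',{'ee_pos':[0.49973443,-0.25040794,0.3301692],'eef_rot':np.radians([-180,0,158.9])})
def box(C,P,cx,side,g):
    X,Y,A=P;c,s=np.cos(A),np.sin(A);o=[]
    for x in(cx-.015,cx+.015):
        for y in(g,g+.02):
            for z in(0,.038):o.append(proj(C,[X+c*x-s*y*side,Y+s*x+c*y*side,z]))
    o=np.array(o);return np.r_[o.min(0),o.max(0)]
# image left is which side: tool y=image x
obs=[(C1,-.075,317,135,332,157,'R'),(C1,-.075,281,141,297,162,'L'),(C1,.075,336,223,349,247,'R'),(C1,.075,291,228,303,253,'L'),(C7,-.075,346,90,364,127,'R'),(C7,-.075,275,90,282,126,'L')]
def res(P):
    r=[]
    for C,cx,a,b,c,d,S in obs:
        g=.0175 if cx<0 else .0275
        side=1 if S=='R' else -1
        m=box(C,P,cx,side,g)
        r+= [m[1]-b,m[3]-d, (m[2]-c) if S=='R' else (m[0]-a)]
    return np.array(r)
f=least_squares(res,[.54,-.27,np.radians(-13)],loss='soft_l1')
P=f.x;print(P[:2],np.degrees(P[2]));print(np.round(res(P),1))
E
python3 fit.py
```

```text
[ 0.53799997 -0.27000209] -13.08307571544592
[-0.7  0.7  0.6 -1.8  0.8 -1.5 -1.5  1.1  1.1 -0.9  0.9 -1.3 -0.4  0.7
  1.9 -0.8  1.4 -1. ]
```

send_rows --deltas '[40,-3.8,2.4,0,0,0,2,40,0,0,20,0,0,0,40,0,0,30,0,0,0,40,0,0,22,0,0,0,40,0,0,8,0,0,0,40,0,0,0,0,0,0,40,0,0,0,0,0,0]'

```text
clock: 18.85
ee_pos: [0.5483, -0.2737, 0.0787]
eef_rot: [-3.141, 0.001, 2.881]
ft_force: [-0.2, 0.1, -1.7]
width: 0.0464
finger_force: 93.0
```

```bash
python3 - <<'E'
from h import *
from fit import box
s=read_state();print(np.round(np.degrees(s['eef_rot']),1),s['ee_pos'],s['clock'])
C=cam('wrist',s);im=snap('wrist','w8.png')
P=[.538,-.27,np.radians(-13.08)]
print('pred',box(C,P,-.075,-1,.0175).round(),box(C,P,-.075,1,.0175).round())
g=(im.max(2)<45).astype(np.uint8);g[:, :230]=0;g[:,400:]=0;g[190:]=0
n,l,S,c=cv2.connectedComponentsWithStats(g)
print([x.tolist() for x in S[1:] if x[4]>30])
for r in(60,100,140,170):print(r,im[r,256:384:4].max(1).tolist())
R0=Ro.from_euler('xyz',s['eef_rot']);h=R0.inv().apply(ray(C,(319.5,100),.03)-s['ee_pos'])*1000
sh=R0.inv().apply(np.array([.538-.075*np.cos(P[2]),-.27-.075*np.sin(P[2]),.019])-s['ee_pos'])*1000;print('seat_handle in tool',sh)
sm=R0.inv().apply(np.array([.538,-.27,.019])-s['ee_pos'])*1000;print('seat_mid in tool',sm)
E
```

```text
[ 0.53796947 -0.26997342] -13.081632612343519
[-0.7  0.7  0.6 -1.8  0.8 -1.5 -1.5  1.1  1.1 -0.9  0.9 -1.3 -0.4  0.7
  1.9 -0.8  1.4 -1. ]
[-1.800e+02  1.000e-01  1.651e+02] [ 0.54831762 -0.27371695  0.07870976] 18.85
pred [242.  63. 289. 122.] [339.  59. 381. 119.]
[[346, 60, 33, 58, 973], [243, 64, 39, 57, 844]]
60 [183, 183, 183, 184, 183, 183, 175, 188, 188, 188, 188, 101, 92, 89, 91, 91, 77, 84, 162, 162, 142, 141, 130, 139, 50, 34, 11, 8, 14, 12, 15, 142]
100 [145, 157, 161, 162, 158, 153, 130, 188, 188, 188, 188, 189, 189, 136, 144, 145, 143, 142, 141, 140, 140, 140, 129, 96, 98, 100, 99, 99, 37, 24, 18, 146]
140 [184, 184, 185, 183, 184, 183, 184, 175, 188, 188, 176, 139, 140, 137, 144, 144, 143, 142, 141, 139, 141, 139, 126, 143, 145, 142, 137, 135, 139, 140, 138, 141]
170 [184, 184, 184, 184, 184, 185, 184, 162, 176, 150, 140, 139, 139, 136, 142, 140, 144, 141, 140, 138, 139, 137, 121, 138, 139, 139, 144, 140, 137, 139, 135, 140]
seat_handle in tool [85.96353627 -1.43274739 59.60210332]
seat_mid in tool [11.00180881  0.9611362  59.69557299]
```

send_rows --deltas '[40,1.5,0.4,0,0,0,0,40,0,0,8,0,0,0,40,0,0,8,0,0,0,40,0,0,6,0,0,0,40,0,0,4,0,0,0,40,0,0,4,0,0,0,40,0,0,2,0,0,0,40,0,0,2,0,0,0,40,0,0,0,0,0,0]'

```text
clock: 19.8
ee_pos: [0.5472, -0.2735, 0.0441]
eef_rot: [-3.14, 0.002, 2.881]
ft_force: [2.2, -2.3, 0.9]
width: 0.0459
finger_force: 93.4
```

send_rows --deltas '[40,0,0,2,0,0,0,40,0,0,2,0,0,0,40,0,0,2,0,0,0,40,0,0,0,0,0,0]'

```text
clock: 20.2
ee_pos: [0.5465, -0.2731, 0.0371]
eef_rot: [-3.141, 0.0, 2.881]
ft_force: [2.2, -4.6, -3.3]
width: 0.0459
finger_force: 92.8
```

send_rows --deltas '[40,0,0,1,0,0,0,40,0,0,1,0,0,0,40,0,0,1,0,0,0,40,0,0,0,0,0,0]'

```text
clock: 20.6
ee_pos: [0.5456, -0.2729, 0.0341]
eef_rot: [-3.14, -0.001, 2.881]
ft_force: [0.2, -5.9, -3.0]
width: 0.0463
finger_force: 93.0
```

send_rows --deltas '[40,0,0,1,0,0,0,40,0,0,1,0,0,0,40,0,0,0,0,0,0]'

```text
clock: 20.9
ee_pos: [0.5456, -0.2729, 0.034]
eef_rot: [-3.14, -0.001, 2.881]
ft_force: [-4.3, -3.1, 11.9]
width: 0.046
finger_force: 94.8
```

send_rows --deltas '[40,0,0,1,0,0,0,40,0,0,0.5,0,0,0,40,0,0,0,0,0,0]'

```text
clock: 21.2
ee_pos: [0.5457, -0.273, 0.0339]
eef_rot: [-3.14, -0.0, 2.881]
ft_force: [-7.7, -1.2, 19.8]
width: 0.0463
finger_force: 96.2
```

send_rows --deltas '[55,0,0,0,0,0,0,66,0,0,0,0,0,0,66,0,0,0,0,0,0,66,0,0,0,0,0,0,66,0,0,-10,0,0,0,66,0,0,-30,0,0,0,66,0,0,-40,0,0,0,66,0,0,-40,0,0,0,66,0,0,-40,0,0,0,66,0,0,-40,0,0,0,66,0,0,0,0,0,0,66,0,0,0,0,0,0]'

```text
clock: 22.4
ee_pos: [0.547, -0.2728, 0.233]
eef_rot: [-3.141, 0.003, 2.881]
ft_force: [-0.3, 0.4, 0.7]
width: 0.0659
finger_force: 0.0
```

```bash
python3 - <<'E'
from h import *
s=read_state();print(s['ee_pos'],s['clock'],s['width'],s['finger_force'])
C=cam('wrist',s);snap('wrist','w9.png')
P=np.array([.538,-.27]);c,q=np.cos(np.radians(-13.08)),np.sin(np.radians(-13.08))
for n,z in(('paddle_handle',.019),('paddle_mid',.019),('seat_handle',.019),('seat_mid',.019)):
    print(n,[(np.round(r['p'],2),np.round(r['xy']).tolist(),np.round(ray(C,r['xy'],z),4)[:2].tolist()) for r in viewer.pinpoint(n,'wrist')[:2]])
for x,y in((-.1,0),(-.02,.025),(-.02,-.025),(.1,.025),(.1,-.025)):print(x,y,proj(C,[.538+c*x-q*y,-.27+q*x+c*y,.024]).round(1))
r=viewer.trace('paddle_mid','wrist')[0];print(cv2.minAreaRect(np.argwhere(r['region'])[:,::-1].astype(np.float32)),cv2.boundingRect(r['region'].astype(np.uint8)))
for cm in('scene','side'):
  C=cam(cm);snap(cm,cm+'9.png')
  for n,z in(('tub0_mid',.029),('tub1_mid',.071),('tub2_mid',.113),('paddle_mid',.019),('jar',0),('tin',0)):
    print(cm,n,[(np.round(r['p'],2),np.round(ray(C,r['xy'],z),3)[:2].tolist()) for r in viewer.pinpoint(n,cm)[:3]])
E
```

```text
[ 0.54695973 -0.27278771  0.23297004] 22.4 0.06590721795204009 0.0
paddle_handle [(np.float64(0.82), [311.0, 111.0], [0.4662, -0.2572]), (np.float64(0.75), [165.0, 185.0], [0.5042, -0.4566])]
paddle_mid [(np.float64(0.6), [319.0, 171.0], [0.5368, -0.2668])]
seat_handle [(np.float64(0.74), [315.0, 108.0], [0.4649, -0.2526])]
seat_mid []
-0.1 0 [313.7  84.7]
-0.02 0.025 [337.  156.3]
-0.02 -0.025 [295.2 157.6]
0.1 0.025 [338.1 248.3]
0.1 -0.025 [300.  249.4]
((316.5, 165.5), (163.0, 41.0), 90.0) (296, 84, 42, 164)
scene tub0_mid [(np.float64(0.92), [0.667, -0.008]), (np.float64(0.89), [0.193, 0.316]), (np.float64(0.85), [0.548, 0.196])]
scene tub1_mid [(np.float64(0.78), [0.55, 0.215])]
scene tub2_mid [(np.float64(0.66), [0.563, -0.224]), (np.float64(0.6), [0.556, 0.206])]
scene paddle_mid [(np.float64(0.72), [0.526, -0.27]), (np.float64(0.57), [0.534, -0.272])]
scene jar [(np.float64(0.66), [0.602, 0.483])]
scene tin [(np.float64(0.79), [0.502, -0.478])]
side tub0_mid [(np.float64(0.95), [0.18, 0.325]), (np.float64(0.92), [0.643, -0.006]), (np.float64(0.77), [0.709, 0.217])]
side tub1_mid [(np.float64(0.73), [0.544, 0.223])]
side tub2_mid [(np.float64(0.72), [0.563, 0.213])]
side paddle_mid [(np.float64(0.84), [0.522, -0.257])]
side jar [(np.float64(0.85), [0.6, 0.496])]
side tin [(np.float64(0.73), [0.522, -0.47]), (np.float64(0.25), [0.665, 0.105])]
```

The paddle's outline (columns 296–338, rows 84–248) matches the predicted home outline to within about 1 px, and the tubs, jar and tin are in place.

```bash
python3 -c "
from station import order;print(order.finish_job())"
```

```text
the job is handed in; nothing more can be done
None
```

The job is handed in: I drew the paddle out, laid it flat on the bench, took it again and pressed it home in the clip holder. The last camera checks showed the tubs still stacked on the stand and the jar and tin in place; the hand-in returned no verdict.

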